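Pull the wide dial knob off the carver's speed control box

ROBOT

A 6-joint arm with a two-finger parallel gripper is mounted at the origin on the work surface. World frame = base frame: x ahead of the robot, y to its left, z up, the work surface at z = 0. Lengths are in m, angles in degrees, forces in N, time in s.
With the tool pointing down it reaches from about 0.4 to 0.825 m from the base axis. Payload 7 kg.
Tool frame: the origin (TCP) lies midway between the tips of the shut fingers; the grasp point (between the pads) lies r.grip_depth behind it (r.grip_depth is the distance from the TCP to the grasp point, in m); z points along the fingers, y is the line along which they close (so a half turn about z gives the same grasp; the last joint's range is limited). The gripper opens to 88 mm and grips with 3 to 60 N. Pads are 19 mm wide; open, the fingers measure 130 mm over their backs; the gripper's body (78 mm by 193 mm) begins 47 mm behind the grasp point.
Start: joints at [89.33, 20.546, 0.682, 0, -70.136, -16.507], TCP at [0.199, 0.645, 0.227] pointing down, gripper open.
Joint ranges: [-176.03, 176.03], [-82.01, 121.73], [-58.28, 71.71], [-173.87, 95.51], [-174.79, -0.11], [-173.66, 173.66]. Speed limits (degrees/s): [136.94, 136.94, 172.46, 180, 180, 180].

INTERFACE

Orientations are given as [roll, pitch, yaw] about the fixed x, y, z axes, in that order (R = Rz(yaw) Ry(pitch) Rx(roll)).
In Python, from plant import r gives the robot as it stands.
- The arm moves only by the shell command python3 drive.py FILE [OPENING] [FORCE], which reads ROWS from the file FILE. ROWS is a JSON list of rows, 1 to 12 of them, each of 6 numbers: dx, dy, dz in units of 25 mm, then a rotation vector rx, ry, rz in units of 10 degrees; each row is the pose to reach, as a shift and turn from the pose commanded when the command began, along the tool's axes at that moment; what a row does not reach only later rows make up. A row lasts 1/12 s, in which the tool goes at most 0.0417 m and 7.16 degrees, less where a joint would pass 70% of its speed; a pose out of reach is approached as far as the arm can. OPENING is the finger opening in m, set as the command begins (- or left out keeps the last). The fingers move at their own pace and stop on an object; FORCE is the grip in N (left out, the last holds). Time passes only in rows, so rows that do not move let the fingers close. It prints the time, the measured TCP pose, the force, the opening and the grip force at its end. Input that does not fit is refused with a message, and nothing moves.
- r.get_state(): the state, without advancing time (a new reading comes with each control period).
- r.capture(name): name is "scene" or "side" or "wrist"; returns a dict with "frame" (384x512x3 uint8, red, green, blue), "z_map" (384x512 float32, m along the optical axis (not along the pixel's ray), 0 where there is no reading), "fx", "fy", "cx", "cy" (pixels), "cam_to_world" (4x4, takes a point from camera to world coordinates). Camera axes: x right, y down, z forward; pixel columns grow to the right and rows downward; lengths in m; the calibration is good to about 2 mm. A picture is of the moment at which its call begins.
- r.close_job(): hands the job in; it is judged then, once.
The state is a dict: "time_s": time; "joints": joint angles; "qd": joint speeds; "joint_torque": joint torques, N m; "tcp_pos": TCP position; "eef_rot": TCP orientation; "contact_force": force on the tool from outside, world axes, zero at the start; "moment": the same for the moment, N m; "gripper_width": finger opening in m; "gripper_force": force on a finger pad.
Only numpy, scipy, OpenCV 4.12 (cv2) and the standard library are available. Lean on these libraries where they do the work, as an engineer would, in place of code of your own. Each camera call takes 0.05 s, during which the arm holds its last target. There are 200 camera calls.

TASK

The wide round knob on the speed control box has to come off. Take the bridge puller from the cork mat, slide its feet under that knob's skirt and pull straight up, level, until it pops off; then stand the puller in the middle of the mat with the knob still riding on its feet. Leave the narrow pointer knob seated, and touch neither knob with the gripper.

Things in the scene. Friction and masses are not known exactly. Their poses are not given: they have to be found in the camera images.
- wide_knob: Knob to pull: black, round; skirt disc 66 mm across, 6 thick, ribbed grip 48 mm across above it, 34 mm tall, 60 g. Origin: centre of skirt underside, z up. Pressed on an upright shaft on a low grey control box (top 60 mm above bench); skirt underside 18 mm above the box top, only a 22 mm wide collar beneath it. Held by about 10 N of friction; free after 14 mm straight up; no turning.
- pointer_knob: Knob to leave: black, 50 mm skirt with a straight pointer bar, 32 mm tall; origin: centre of skirt underside, z up. Beside the wide knob on the same box, 130 mm away, on either side of it. Box (fixed): 200 mm across, 260 mm along the line between the knobs, knobs on its middle line; both knobs' y axes lie along that line. Top clear for 100 mm on their -x side (towards the robot).
- puller: Steel bridge on two legs, square wooden handle (24 x 24 mm, z 66 to 121) upright on top; 0.22 kg. Origin: centre of underside, z up, y leg to leg, x along the feet. Two feet 70 mm long in x, 6 thick (z 0 to 6) point inwards, slot of 42 mm between them open at both ends. Legs 86 mm apart inside, 98 outside; bridge z 56 to 64. Grip at z 100 with 40 N. Stands on the mat at first.
- mat: Square cork mat 240 x 240 mm, 4 mm thick, fixed flat on the bench. Origin: centre of its underside, z up; its top is 4 mm above the bench.

How it is judged:
By the outcome, as a careful person would: the job done as asked, in the order asked, and still so for the second after the job is handed in, with the robot touching nothing.
It also fails if it takes over 58 s, if anything falls off the work surface, if the arm or the gripper's body presses on something with over 40 N, if the wrist force passes 120 N, or if a joint passes its speed limit or range.

## Working session

There is one attempt and no reset: what is moved stays moved. The work goes in short steps, Python scripts to look and compute and a shell command to move; the robot and the scene stay as the last step left them, time stands still between calls to the robot, and variables do not carry over. Pictures are saved under pics/ and viewed, at most 10 in all, crops included, and the job is handed in when it is done.

```bash
ls; mkdir -p pics; cat > h.py <<'E'
import numpy as np,cv2
from plant import r
def pts(c):
    z=c["z_map"];v,u=np.mgrid[:z.shape[0],:z.shape[1]]
    P=np.stack([(u-c["cx"])/c["fx"]*z,(v-c["cy"])/c["fy"]*z,z],-1)
    M=c["cam_to_world"];W=P@M[:3,:3].T+M[:3,3];W[z<=0]=np.nan
    return W
E
python3 - <<'E'
from h import *
for n in("scene","side"):
    c=r.capture(n);np.save(f"pics/{n}1.npy",c,allow_pickle=True)
    cv2.imwrite(f"pics/{n}1.png",c["frame"][...,::-1])
    print(n,c["fx"],c["cam_to_world"].round(3).tolist())
print(r.get_state(),r.grip_depth)
E
```

```text
drive.py
pics
plant.py
scene 398.3238024695204 [[0.789, 0.414, -0.454, 0.973], [0.614, -0.522, 0.592, -0.568], [0.008, -0.746, -0.666, 0.679], [0.0, 0.0, 0.0, 1.0]]
side 365.91923698277856 [[0.921, -0.271, 0.281, 0.351], [-0.39, -0.602, 0.696, -0.6], [-0.019, -0.751, -0.66, 0.607], [0.0, 0.0, 0.0, 1.0]]
{'time_s': 0.1, 'joints': array([ 8.93297194e+01,  2.05868069e+01,  6.39133561e-01, -1.65040823e-02,
       -7.01346877e+01, -1.65075667e+01]), 'qd': array([ 0.01065386, -0.11345165,  0.12414426,  0.17036505, -0.04024366,
        0.01871556]), 'joint_torque': array([-2.36485401e-03, -5.84164917e+01,  2.93753242e+01,  7.01558724e+00,
        1.01794774e-02, -6.20389278e-05]), 'tcp_pos': array([0.1992505 , 0.64447532, 0.225727  ]), 'eef_rot': array([ 1.79916625e+02, -8.52796836e-03, -1.71834604e+01]), 'contact_force': array([-0.18923222,  0.51104543,  0.34476504]), 'moment': array([0.03383459, 0.01776949, 0.02368401]), 'gripper_force': 0.0, 'gripper_width': 0.08768844603807781} 0.0188
```
View pics/scene1.png

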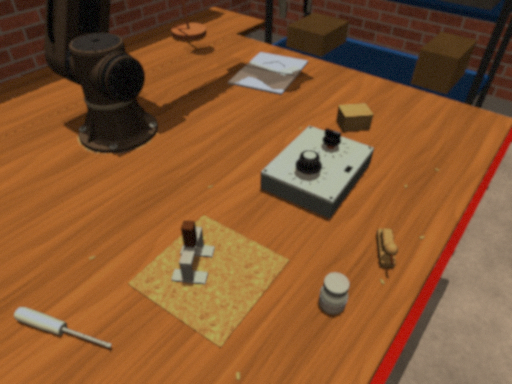

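View pics/side1.png

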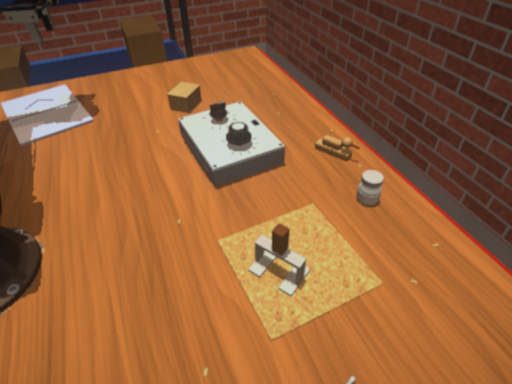

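The scene view shows the wide knob at about (309,162), the pointer knob at (332,138) and the puller handle at (190,235) on the mat. The side view has them at (238,133), (218,110) and (281,238).

```bash
python3 - <<'E'
from h import *
np.set_printoptions(precision=4,suppress=True)
def show(n,A):
    if len(A)<5: print(n,len(A));return
    hull=A[:,:2].astype(np.float32); (c,s,a)=cv2.minAreaRect(hull)
    print(n,len(A),"med",np.median(A,0),"rect c",np.array(c),"s",np.array(s),"a",round(a,1),"z",np.percentile(A[:,2],[2,50,98]))
seeds={"scene":dict(knob=(309,155),ptr=(332,135),box=(300,190),handle=(190,228),bridge=(187,265),mat=(230,300)),
"side":dict(knob=(238,128),ptr=(218,107),box=(215,150),handle=(281,230),bridge=(268,250),mat=(300,305))}
for n in seeds:
    c=np.load(f"pics/{n}1.npy",allow_pickle=True).item();W=pts(c);f=c["frame"].astype(int)
    for k,(u,v) in seeds[n].items(): print(n,k,W[v,u],f[v,u])
    near=lambda k,d:np.linalg.norm(W[...,:2]-W[seeds[n][k][1],seeds[n][k][0],:2],axis=-1)<d
    z=W[...,2]
    show("boxtop",W[near("box",.25)&(z>.052)&(z<.066)&(f.min(-1)>110)])
    show("knobtop",W[near("knob",.05)&(z>.105)&(f.max(-1)<110)])
    show("knoball",W[near("knob",.05)&(z>.074)])
    show("ptr",W[near("ptr",.04)&(z>.074)])
    show("ptrtop",W[near("ptr",.04)&(z>.104)])
    show("mat",W[near("mat",.25)&(z<.01)&(f[...,0]>170)&(f[...,1]>125)&(f[...,2]<150)])
    show("handle",W[near("handle",.06)&(z>.075)])
    show("handletop",W[near("handle",.06)&(z>.119)])
    show("bridgetop",W[near("bridge",.12)&(z>.061)&(z<.071)])
    show("feet",W[near("bridge",.12)&(z>.006)&(z<.014)&(f.min(-1)>140)])
E
```

```text
scene knob [0.6037 0.1171 0.1126] [177 184 161]
scene ptr [0.5952 0.2448 0.0994] [4 6 1]
scene box [0.6226 0.058  0.0525] [72 71 61]
scene handle [ 0.5585 -0.2343  0.1235] [89 48 25]
scene bridge [ 0.5756 -0.2688  0.0595] [72 65 59]
scene mat [ 0.6663 -0.25    0.0031] [179 146  75]
boxtop 3426 med [0.6233 0.1636 0.0587] rect c [0.5969 0.1806] s [0.1972 0.2512] a 4.7 z [0.0561 0.0587 0.0611]
knobtop 99 med [0.6116 0.108  0.109 ] rect c [0.6062 0.1144] s [0.0432 0.032 ] a 34.8 z [0.1052 0.109  0.1122]
knoball 501 med [0.6083 0.1082 0.0982] rect c [0.6046 0.1159] s [0.0638 0.054 ] a 29.9 z [0.0785 0.0982 0.1129]
ptr 268 med [0.5954 0.2445 0.0927] rect c [0.5944 0.2436] s [0.0483 0.0362] a 23.9 z [0.0782 0.0927 0.1097]
ptrtop 62 med [0.591  0.2488 0.1075] rect c [0.591  0.2507] s [0.0447 0.015 ] a 2.5 z [0.1044 0.1075 0.1104]
mat 8595 med [ 0.6156 -0.2409  0.0032] rect c [ 0.6163 -0.2321] s [0.2979 0.2638] a 3.5 z [0.0007 0.0032 0.0059]
handle 351 med [ 0.5526 -0.2358  0.11  ] rect c [ 0.5478 -0.2314] s [0.024  0.0258] a 31.2 z [0.0759 0.11   0.1253]
handletop 128 med [ 0.549  -0.2315  0
[... 1039 characters left out ...]
.1106]
ptrtop 63 med [0.5924 0.2485 0.109 ] rect c [0.5925 0.2512] s [0.043  0.0129] a 4.3 z [0.1041 0.109  0.1112]
mat 10655 med [ 0.5902 -0.2546  0.004 ] rect c [ 0.5531 -0.2217] s [0.4171 0.3067] a 4.9 z [-0.0002  0.004   0.0061]
handle 442 med [ 0.5428 -0.236   0.1115] rect c [ 0.5468 -0.2304] s [0.0241 0.0238] a 31.4 z [0.0767 0.1115 0.1261]
handletop 171 med [ 0.5463 -0.2314  0.1244] rect c [ 0.5467 -0.2303] s [0.0241 0.0236] a 31.4 z [0.1198 0.1244 0.1266]
bridgetop 526 med [ 0.5487 -0.2421  0.0677] rect c [ 0.547  -0.2295] s [0.0258 0.0982] a 31.4 z [0.0619 0.0677 0.07  ]
feet 385 med [ 0.5394 -0.2431  0.01  ] rect c [ 0.546  -0.2304] s [0.0691 0.097 ] a 31.7 z [0.0079 0.01   0.0119]
```

```bash
python3 - <<'E'
from h import *
from scipy.optimize import least_squares
for n,s in(("scene",(230,300)),("side",(300,305))):
    c=np.load(f"pics/{n}1.npy",allow_pickle=True).item();W=pts(c);f=c["frame"].astype(float)
    m=((f[...,1]/f[...,0]>.7)&(f[...,0]>130)&(f[...,2]/f[...,0]<.65)).astype(np.uint8)
    m=cv2.morphologyEx(m,cv2.MORPH_OPEN,np.ones((3,3)));_,L=cv2.connectedComponents(m)
    A=W[(L==L[s[1],s[0]])&(W[...,2]<.012)];print(n,len(A),cv2.minAreaRect(A[:,:2].astype(np.float32)))
    d=np.linalg.norm(W[...,:2]-[.602,.118],axis=-1);z=W[...,2]
    K=W[(d<.045)&(z>.088)&(z<.108)]   # grip side wall, visible half
    K=K[np.linalg.norm(K[:,:2]-[.602,.118],axis=1)<.03]
    q=least_squares(lambda p:np.hypot(*(K[:,:2]-p).T)-.024,[.602,.118],loss="soft_l1",f_scale=.002).x;print("knob",len(K),q)
    k=W[(d<.05)&(z>.074)];print("skirt z",np.percentile(k[:,2],[1,5,50,99]))
E
```

```text
scene 9377 ((0.5877385139465332, -0.22164760529994965), (0.2404717206954956, 0.2414773553609848), 3.882157564163208)
knob 121 [0.60069751 0.1223886 ]
skirt z [0.07780821 0.08025796 0.09815188 0.11321315]
side 10025 ((0.5875521898269653, -0.21964451670646667), (0.2400590479373932, 0.24309523403644562), 3.569856882095337)
knob 112 [0.60332538 0.12370562]
skirt z [0.07920727 0.08122415 0.09821342 0.11405599]<stdin>:5: RuntimeWarning: divide by zero encountered in divide
<stdin>:5: RuntimeWarning: invalid value encountered in divide
```

```bash
python3 - <<'E'
from h import *
from scipy.spatial.transform import Rotation as R
s=r.get_state();Rt=R.from_euler('xyz',s['eef_rot'],degrees=True)
for p in([.55,.1,.25],[.547,-.2303,.20]):
    print(Rt.inv().apply(np.array(p)-s['tcp_pos']).round(4))
print((Rt.inv()*R.from_euler('xyz',[180,0,-58.8],degrees=True)).as_rotvec(degrees=True))
E
```

```text
[ 0.496   0.4166 -0.0236]
[0.5907 0.733  0.0269]
[ 7.65798299e-02 -3.84292939e-02  4.16165258e+01]
```

Units first: shifts go in units of 25 mm and turns go in units of 10 degrees. So 0.733 m is 29.32, 0.591 m is 23.64, 41.6 degrees is 4.16.

```bash
R1='x'; echo '[[19.84, 16.68, -0.96, 0, 0, 0], [19.84, 16.68, -0.96, 0, 0, 0], [19.84, 16.68, -0.96, 0, 0, 0], [19.84, 16.68, -0.96, 0, 0, 0], [19.84, 16.68, -0.96, 0, 0, 0], [19.84, 16.68, -0.96, 0, 0, 0], [19.84, 16.68, -0.96, 0, 0, 0], [19.84, 16.68, -0.96, 0, 0, 0], [19.84, 16.68, -0.96, 0, 0, 0], [19.84, 16.68, -0.96, 0, 0, 0], [23.64, 29.32, 1.08, 0, 0, 4.16], [23.64, 29.32, 1.08, 0, 0, 4.16]]' > next.json && python3 drive.py next.json 0.088
python3 - <<'E'
from h import *
from scipy.spatial.transform import Rotation as R
s=r.get_state();Rt=R.from_euler('xyz',s['eef_rot'],degrees=True)
print(s['tcp_pos'],s['eef_rot'],s['joints'].round(1))
print(Rt.inv().apply(np.array([.547,-.2303,.20])-s['tcp_pos']).round(4))
print((Rt.inv()*R.from_euler('xyz',[180,0,-58.8],degrees=True)).as_rotvec(degrees=True))
E
```

```text
time_s: 1.1
tcp_pos: [0.4441, 0.212, 0.2352]
eef_rot: [180.0, 0.0, -31.8]
contact_force: [1.5, 0.5, -0.3]
gripper_width: 0.0875
gripper_force: 0.0
[0.4441215  0.21198947 0.23522849] [ 1.79999937e+02  2.84703435e-03 -3.18227716e+01] [ 48.5   2.7 -21.   -0.  -66.3   9.7]
[0.3206 0.3216 0.0352]
[7.31722682e-04 2.77949684e-03 2.69772284e+01]
```

```bash
echo '[[12.8, 12.84, 1.4, 0, 0, 2.7], [12.8, 12.84, 1.4, 0, 0, 2.7], [12.8, 12.84, 1.4, 0, 0, 2.7], [12.8, 12.84, 1.4, 0, 0, 2.7], [12.8, 12.84, 1.4, 0, 0, 2.7], [12.8, 12.84, 1.4, 0, 0, 2.7], [12.8, 12.84, 1.4, 0, 0, 2.7], [12.8, 12.84, 1.4, 0, 0, 2.7], [12.8, 12.84, 1.4, 0, 0, 2.7], [12.8, 12.84, 1.4, 0, 0, 2.7], [12.8, 12.84, 1.4, 0, 0, 2.7], [12.8, 12.84, 1.4, 0, 0, 2.7]]' > next.json && python3 drive.py next.json
echo '[[0, 0, 0, 0, 0, 0], [0, 0, 0, 0, 0, 0]]' > next.json && python3 drive.py next.json
cat >> h.py <<'E'
from scipy.spatial.transform import Rotation as R
def to(p,yaw):
    s=r.get_state();Rt=R.from_euler('xyz',s['eef_rot'],degrees=True)
    print("tcp",s['tcp_pos'].round(4),s['eef_rot'].round(2),"F",s['contact_force'].round(1),"w",round(s['gripper_width'],4),"joints",s['joints'].round(0))
    print("move",Rt.inv().apply(np.array(p)-s['tcp_pos']).round(4),(Rt.inv()*R.from_euler('xyz',[180,0,yaw],degrees=True)).as_rotvec(degrees=True).round(2))
E
python3 - <<'E'
from h import *
to([.547,-.2303,.0855],-58.8)
c=r.capture("wrist");cv2.imwrite("pics/w1.png",c["frame"][...,::-1]);W=pts(c);z=W[...,2]
A=W[(z>.118)&(z<.135)&(np.linalg.norm(W[...,:2]-[.547,-.23],axis=-1)<.05)]
print(len(A),np.median(A,0) if len(A) else 0,cv2.minAreaRect(A[:,:2].astype(np.float32)) if len(A) else 0)
E
```

```text
time_s: 2.1
tcp_pos: [0.5488, -0.2324, 0.1986]
eef_rot: [179.9, 0.0, -58.7]
contact_force: [0.0, 0.7, 0.3]
gripper_width: 0.0874
gripper_force: 0.0
time_s: 2.27
tcp_pos: [0.5483, -0.2272, 0.1998]
eef_rot: [179.9, 0.1, -58.6]
contact_force: [-0.2, 0.8, -0.3]
gripper_width: 0.0875
gripper_force: 0.0
tcp [ 0.5483 -0.2272  0.1998] [ 1.7995e+02  5.0000e-02 -5.8570e+01] F [-0.2  0.8 -0.3] w 0.0875 joints [ -4.  14. -12.  -0. -64.  35.]
move [0.0021 0.0026 0.1143] [0.05 0.05 0.23]
744 [ 0.54756372 -0.22952332  0.12485996] ((0.546612024307251, -0.22803308069705963), (0.023497672751545906, 0.024768313392996788), 31.223743438720703)
```

Scaled: 0.114 m is 4.56, 0.106 m is 4.24, 0.2 degrees is 0.02.

```bash
echo '[[0.08, 0.08, 1.2, 0, 0, 0.02], [0.08, 0.08, 2.4, 0, 0, 0.02], [0.08, 0.08, 3.6, 0, 0, 0.02], [0.08, 0.08, 4.24, 0, 0, 0.02], [0.08, 0.08, 4.56, 0, 0, 0.02], [0.08, 0.08, 4.56, 0, 0, 0.02], [0.08, 0.08, 4.56, 0, 0, 0.02]]' > next.json && python3 drive.py next.json
python3 -c "
from h import *
to([.547,-.2300,.0855],-58.8)"
```

```text
time_s: 2.9
tcp_pos: [0.5488, -0.2291, 0.0874]
eef_rot: [-180.0, -0.0, -58.6]
contact_force: [0.6, 1.4, 1.3]
gripper_width: 0.0875
gripper_force: 0.0
tcp [ 0.5488 -0.2291  0.0874] [-1.7997e+02 -4.0000e-02 -5.8610e+01] F [0.6 1.4 1.3] w 0.0875 joints [ -4.  20. -20.   0. -50.  35.]
move [-0.0002  0.002   0.0019] [-0.03 -0.04  0.19]
```

Close enough; grip.

```bash
echo '[[0, 0.04, 0.04, 0, 0, 0.02], [0, 0.08, 0.08, 0, 0, 0.02], [0, 0.08, 0.08, 0, 0, 0.02], [0, 0.08, 0.08, 0, 0, 0.02], [0, 0.08, 0.08, 0, 0, 0.02], [0, 0.08, 0.08, 0, 0, 0.02], [0, 0.08, 0.08, 0, 0, 0.02], [0, 0.08, 0.08, 0, 0, 0.02], [0, 0.08, 0.08, 0, 0, 0.02], [0, 0.08, 0.08, 0, 0, 0.02], [0, 0.08, 0.08, 0, 0, 0.02], [0, 0.08, 0.08, 0, 0, 0.02]]' > next.json && python3 drive.py next.json 0.015 40
python3 -c "
from h import *
to([.547,-.2300,.20],-58.8)"
```

```text
time_s: 3.9
tcp_pos: [0.5461, -0.2307, 0.0842]
eef_rot: [180.0, 0.0, -58.9]
contact_force: [1.1, 0.3, -0.5]
gripper_width: 0.0237
gripper_force: 40.0
tcp [ 0.5461 -0.2307  0.0842] [ 1.7998e+02  3.0000e-02 -5.8910e+01] F [ 1.1  0.3 -0.5] w 0.0237 joints [ -4.  20. -20.  -0. -50.  35.]
move [-0.0002 -0.0011 -0.1158] [ 0.02  0.03 -0.11]
```

Scaled: -0.14 m is -5.6, -0.11 m is -4.4.

```bash
echo '[[0, 0, -0.8, 0, 0, 0], [0, 0, -2, 0, 0, 0], [0, 0, -3.2, 0, 0, 0], [0, 0, -4.4, 0, 0, 0], [0, 0, -5.6, 0, 0, 0], [0, 0, -5.6, 0, 0, 0]]' > next.json && python3 drive.py next.json
python3 -c "
from h import *
to([.517,.114,.22],-86.0)"
```

```text
time_s: 4.4
tcp_pos: [0.5491, -0.2318, 0.2311]
eef_rot: [-179.6, -0.4, -58.9]
contact_force: [2.2, -0.5, -1.2]
gripper_width: 0.0236
gripper_force: 40.0
tcp [ 0.5491 -0.2318  0.2311] [-179.64   -0.4   -58.85] F [ 2.2 -0.5 -1.2] w 0.0236 joints [ -4.  13. -10.   0. -67.  35.]
move [-0.3127 -0.1513  0.0098] [-0.45 -0.31 27.15]
```

Scaled: -0.313 m is -12.52, -0.3 m is -12, 27.15 degrees is 2.715.

```bash
echo '[[-1.2, -0.6, 0, 0, 0, 0.3], [-2.6, -1.24, 0, 0, 0, 0.6], [-4, -1.92, 0, 0, 0, 0.9], [-5.4, -2.6, 0, 0, 0, 1.2], [-6.8, -3.28, 0, 0, 0, 1.5], [-8.2, -3.96, 0, 0, 0, 1.8], [-9.6, -4.64, 0.2, 0, 0, 2.1], [-11, -5.32, 0.32, 0, 0, 2.4], [-12, -5.8, 0.4, 0, 0, 2.6], [-12.52, -6.04, 0.4, 0, 0, 2.715], [-12.52, -6.04, 0.4, 0, 0, 2.715], [-12.52, -6.04, 0.4, 0, 0, 2.715]]' > next.json && python3 drive.py next.json
python3 - <<'E'
from h import *
to([.517,.114,.1465],-86.0)
for n in("scene","side","wrist"):
    c=r.capture(n);np.save(f"pics/{n}2.npy",c,allow_pickle=True)
    cv2.imwrite(f"pics/{n}2.png",c["frame"][...,::-1])
E
```

```text
time_s: 5.4
tcp_pos: [0.5135, 0.1159, 0.2139]
eef_rot: [180.0, -0.0, -85.9]
contact_force: [0.2, -0.1, -1.4]
gripper_width: 0.0239
gripper_force: 40.0
tcp [0.5135 0.1159 0.2139] [ 1.7995e+02 -2.0000e-02 -8.5930e+01] F [ 0.2 -0.1 -1.4] w 0.0239 joints [ 34.   7. -19.  -0. -64. -30.]
move [ 0.0021 -0.0034  0.0674] [ 0.05 -0.02  0.07]
```

View pics/wrist2.png

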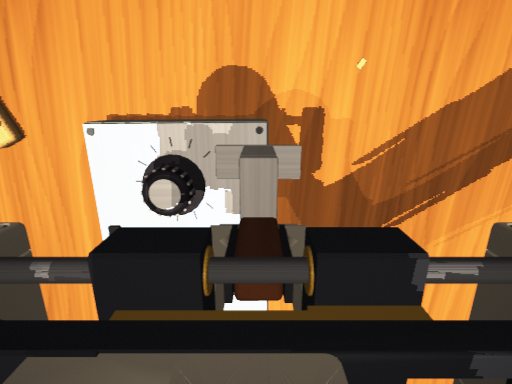

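View pics/side2.png

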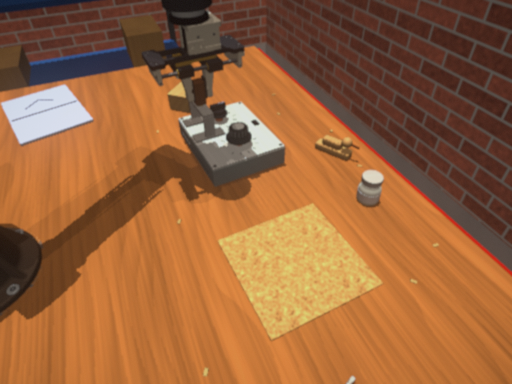

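The wrist view shows the knob at about (173,185), with the puller's near leg and foot at (258,160). The side view at about (200,110) shows the puller hanging level on the robot's side of the knob. Next I'll measure both from the wrist and scene depth.

```bash
python3 - <<'E' 2>/dev/null
from h import *
from scipy.optimize import least_squares
np.set_printoptions(precision=4,suppress=True)
for n in("wrist","scene","side"):
    c=np.load(f"pics/{n}2.npy",allow_pickle=True).item();W=pts(c);z=W[...,2];f=c["frame"]
    d=np.linalg.norm(W[...,:2]-[.602,.12],axis=-1)
    T=W[(d<.035)&(z>.109)&(z<.117)];print(n,"top",len(T),cv2.minEnclosingCircle(T[:,:2].astype(np.float32)),np.median(T[:,2]))
    S=W[(d<.045)&(z>.079)&(z<.088)];print("skirt",len(S),cv2.minEnclosingCircle(S[:,:2].astype(np.float32)),np.median(S[:,2]))
    B=W[(np.linalg.norm(W[...,:2]-[.5135,.1159],axis=-1)<.08)&(z>.125)&(z<.21)]
    for lo,hi in((.13,.15),(.19,.205)):
        Q=B[(B[:,2]>lo)&(B[:,2]<hi)]
        if len(Q)>9: print("puller",lo,len(Q),cv2.minAreaRect(Q[:,:2].astype(np.float32)),np.percentile(Q[:,2],[5,50,95]))
E
```

```text
wrist top 1762 ((0.6015036106109619, 0.1236770898103714), 0.024990199133753777) 0.11230558107454633
skirt 1069 ((0.6013641953468323, 0.12357163429260254), 0.032903432846069336) 0.08403558380364773
puller 0.13 1739 ((0.514512836933136, 0.10328451544046402), (0.06999058276414871, 0.07055524736642838), 3.961785316467285) [0.139  0.1402 0.1414]
puller 0.19 2352 ((0.5155824422836304, 0.08795641362667084), (0.023999201133847237, 0.03978473320603371), 3.9396448135375977) [0.197  0.1982 0.1993]
scene top 150 ((0.6011099815368652, 0.11995036154985428), 0.02314826101064682) 0.11108032301252885
skirt 199 ((0.6023141145706177, 0.11911299079656601), 0.03314165771007538) 0.08288991089734843
puller 0.13 438 ((0.5140708684921265, 0.1154315322637558), (0.070072241127491, 0.09987413883209229), 3.7853505611419678) [0.1341 0.1383 0.1468]
puller 0.19 201 ((0.5133507251739502, 0.11357714235782623), (0.025298118591308594, 0.09954801946878433), 4.373921871185303) [0.1911 0.1963 0.2029]
side top 156 ((0.6025533676147461, 0.12120725959539413), 0.025048311799764633) 0.11201496288205978
skirt 183 ((0.6023871302604675, 0.11992837488651276), 0.032929208129644394) 0.08393678419981765
puller 0.13 420 ((0.5144160389900208, 0.11476209759712219), (0.0697551742196083, 0.09977293014526367), 4.322482109069824) [0.1356 0.1398 0.1473]
puller 0.19 194 ((0.5152450799942017, 0.10171981900930405), (0.024376992136240005, 0.07408834248781204), 3.9891531467437744) [0.1916 0.1976 0.2031]
```

Scaled: 0.067 m is 2.68, 0.062 m is 2.48.

```bash
echo '[[0, 0, 0.6, 0, 0, 0], [0, 0, 1.4, 0, 0, 0], [0, 0, 2.08, 0, 0, 0], [0, 0, 2.48, 0, 0, 0], [0, 0, 2.68, 0, 0, 0], [0, 0, 2.68, 0, 0, 0], [0, 0, 2.68, 0, 0, 0], [0, 0, 2.68, 0, 0, 0]]' > next.json && python3 drive.py next.json
python3 - <<'E' 2>/dev/null
from h import *
np.set_printoptions(precision=4,suppress=True)
to([.6018,.1203,.1467],-86.0)
for n in("scene","side"):
    W=pts(r.capture(n));z=W[...,2]
    B=W[(np.linalg.norm(W[...,:2]-[.514,.115],axis=-1)<.075)&(z>.067)&(z<.08)]
    print(n,len(B),cv2.minAreaRect(B[:,:2].astype(np.float32)),np.percentile(B[:,2],[5,50,95]))
E
```

```text
time_s: 6.22
tcp_pos: [0.5147, 0.1153, 0.1484]
eef_rot: [-179.9, 0.0, -86.1]
contact_force: [-1.3, 0.8, -1.9]
gripper_width: 0.0239
gripper_force: 40.0
tcp [0.5147 0.1153 0.1484] [-179.92    0.02  -86.05] F [-1.3  0.8 -1.9] w 0.0239 joints [ 34.  10. -24.   0. -55. -30.]
move [ 0.001  -0.0872  0.0019] [-0.08  0.02 -0.05]
scene 371 ((0.5145763158798218, 0.11477876454591751), (0.06994481384754181, 0.10097765922546387), 4.013332843780518) [0.0688 0.0727 0.0767]
side 359 ((0.5296386480331421, 0.11651509255170822), (0.09794226288795471, 0.10026587545871735), 3.6931443214416504) [0.0698 0.0741 0.0777]
```

Scaled: -0.087 m is -3.48, -0.084 m is -3.36.

```bash
echo '[[0, -0.2, 0.06, 0, 0, 0], [0, -0.6, 0.06, 0, 0, 0], [0, -1.08, 0.06, 0, 0, 0], [0, -1.56, 0.06, 0, 0, 0], [0, -2, 0.06, 0, 0, 0], [0, -2.4, 0.06, 0, 0, 0], [0, -2.8, 0.06, 0, 0, 0], [0, -3.12, 0.06, 0, 0, 0], [0, -3.36, 0.06, 0, 0, 0], [0, -3.48, 0.06, 0, 0, 0], [0, -3.48, 0.06, 0, 0, 0], [0, -3.48, 0.06, 0, 0, 0]]' > next.json && python3 drive.py next.json
python3 - <<'E' 2>/dev/null
from h import *
np.set_printoptions(precision=4,suppress=True)
to([.6018,.1203,.1467],-86.0)
ims=[]
for n,(u,v) in(("scene",(309,165)),("side",(238,135))):
    c=r.capture(n);W=pts(c);z=W[...,2];d=np.linalg.norm(W[...,:2]-[.602,.12],axis=-1)
    B=W[(d<.07)&(z>.12)&(z<.136)]
    print(n,len(B),cv2.minAreaRect(B[:,:2].astype(np.float32)),np.percentile(B[:,2],[5,50,95]))
    ims.append(cv2.resize(c["frame"][v-55:v+55,u-60:u+60,::-1],(400,367),interpolation=cv2.INTER_CUBIC))
cv2.imwrite("pics/ins.png",np.hstack(ims))
E
```

```text
time_s: 7.32
tcp_pos: [0.6006, 0.1211, 0.1458]
eef_rot: [180.0, -0.0, -86.1]
contact_force: [-0.7, 0.3, -2.8]
gripper_width: 0.0239
gripper_force: 40.0
tcp [0.6006 0.1211 0.1458] [179.97  -0.   -86.06] F [-0.7  0.3 -2.8] w 0.0239 joints [ 30.  18. -14.  -0. -58. -26.]
move [ 0.0009 -0.0012 -0.0009] [ 0.03 -0.   -0.06]
scene 177 ((0.6011671423912048, 0.10418061912059784), (0.024700112640857697, 0.06715832650661469), 3.5080559253692627) [0.1217 0.128  0.1325]
side 170 ((0.6007280349731445, 0.1200004518032074), (0.024039369076490402, 0.09772210568189621), 4.167366027832031) [0.1221 0.1294 0.1315]
```

View pics/ins.png

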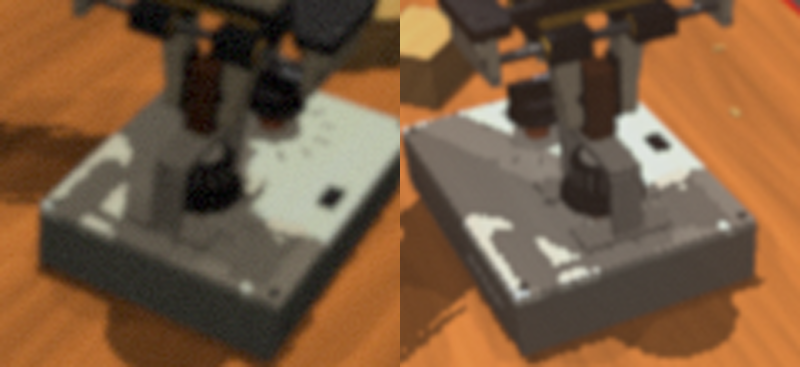

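The crops show the bridge straddling the knob (left crop about (210,180), right crop about (590,190)), with the feet under the skirt and no contact force. Pulling up.

Scaled: -0.001 m is -0.04, -0.013 m is -0.52.

```bash
echo '[[0, -0.04, -0.04, 0, 0, 0], [0, -0.04, -0.12, 0, 0, 0], [0, -0.04, -0.2, 0, 0, 0], [0, -0.04, -0.28, 0, 0, 0], [0, -0.04, -0.36, 0, 0, 0], [0, -0.04, -0.44, 0, 0, 0], [0, -0.04, -0.52, 0, 0, 0]]' > next.json && python3 drive.py next.json
echo '[[0, 0, -0.08, 0, 0, 0], [0, 0, -0.16, 0, 0, 0], [0, 0, -0.24, 0, 0, 0], [0, 0, -0.32, 0, 0, 0], [0, 0, -0.4, 0, 0, 0], [0, 0, -0.48, 0, 0, 0], [0, 0, -0.56, 0, 0, 0], [0, 0, -0.64, 0, 0, 0], [0, 0, -0.72, 0, 0, 0], [0, 0, -0.8, 0, 0, 0], [0, 0, -0.88, 0, 0, 0], [0, 0, -0.88, 0, 0, 0]]' > next.json && python3 drive.py next.json
python3 - <<'E' 2>/dev/null
from h import *
to([.5876,-.2206,.25],-86.0)
for n in("scene","side"):
    c=r.capture(n);W=pts(c);z=W[...,2];d=np.linalg.norm(W[...,:2]-[.602,.12],axis=-1)
    k=(d<.036)&(c["frame"].max(-1)<70)&(z>.07)&(z<.16);print(n,k.sum(),np.percentile(W[k][:,2],[2,50,95]))
E
```

```text
time_s: 8.0
tcp_pos: [0.6016, 0.1212, 0.1588]
eef_rot: [180.0, -0.0, -86.1]
contact_force: [0.4, 0.3, -9.1]
gripper_width: 0.0241
gripper_force: 40.0
time_s: 9.0
tcp_pos: [0.6021, 0.1213, 0.1815]
eef_rot: [-180.0, 0.0, -86.0]
contact_force: [0.4, 0.1, -2.0]
gripper_width: 0.0238
gripper_force: 40.0
tcp [0.6021 0.1213 0.1815] [-1.7996e+02  1.0000e-02 -8.6050e+01] F [ 0.4  0.1 -2. ] w 0.0238 joints [ 30.  17. -11.   0. -62. -26.]
move [ 0.3401  0.038  -0.0686] [-0.04  0.01 -0.05]
scene 283 [0.106398   0.118317   0.14104386]
side 235 [0.10885704 0.11895427 0.14078871]
```

```bash
echo '[[0, 0, -0.12, 0, 0, 0], [0, 0, -0.36, 0, 0, 0], [0, 0, -0.68, 0, 0, 0], [0, 0, -1.04, 0, 0, 0], [0, 0, -1.4, 0, 0, 0], [0, 0, -1.72, 0, 0, 0], [0, 0, -2, 0, 0, 0], [0, 0, -2.2, 0, 0, 0], [0, 0, -2.32, 0, 0, 0], [0, 0, -2.36, 0, 0, 0], [0, 0, -2.36, 0, 0, 0], [0, 0, -2.36, 0, 0, 0]]' > next.json && python3 drive.py next.json
echo '[[0.12, 0, 0, 0, 0, 0], [0.36, 0.04, 0, 0, 0, 0], [0.72, 0.08, 0, 0, 0, 0], [1.16, 0.12, 0, 0, 0, 0], [1.68, 0.2, 0, 0, 0, 0], [2.24, 0.24, 0, 0, 0, 0], [2.8, 0.32, 0, 0, 0, 0], [3.36, 0.36, 0, 0, 0, 0], [3.92, 0.44, 0, 0, 0, 0], [4.48, 0.52, 0, 0, 0, 0], [5.04, 0.56, 0, 0, 0, 0], [5.6, 0.64, 0, 0, 0, 0]]' > next.json && python3 drive.py next.json
echo '[[0.56, 0.08, 0, 0, 0, 0], [1.12, 0.12, 0, 0, 0, 0], [1.68, 0.2, 0, 0, 0, 0], [2.24, 0.24, 0, 0, 0, 0], [2.8, 0.32, 0, 0, 0, 0], [3.36, 0.36, 0, 0, 0, 0], [3.92, 0.44, 0, 0, 0, 0], [4.4, 0.48, 0, 0, 0, 0], [4.84, 0.56, 0, 0, 0, 0], [5.2, 0.6, 0, 0, 0, 0], [5.48, 0.6, 0, 0, 0, 0], [5.6, 0.64, 0, 0, 0, 0]]' > next.json && python3 drive.py next.json
python3 - <<'E' 2>/dev/null
from h import *
to([.5876,-.2206,.24],-86.0)
E
```

```text
time_s: 10.1
tcp_pos: [0.6016, 0.1212, 0.2395]
eef_rot: [180.0, -0.0, -86.1]
contact_force: [0.4, -0.9, -3.6]
gripper_width: 0.0238
gripper_force: 40.0
time_s: 11.1
tcp_pos: [0.5955, -0.0211, 0.24]
eef_rot: [-180.0, -0.0, -86.1]
contact_force: [-0.2, 0.3, -2.0]
gripper_width: 0.0239
gripper_force: 40.0
time_s: 12.1
tcp_pos: [0.5893, -0.1613, 0.2399]
eef_rot: [180.0, -0.0, -86.1]
contact_force: [0.3, -0.2, -1.5]
gripper_width: 0.024
gripper_force: 40.0
tcp [ 0.5893 -0.1613  0.2399] [ 1.800e+02 -1.000e-02 -8.608e+01] F [ 0.3 -0.2 -1.5] w 0.024 joints [  3.  14.  -7.   0. -69.   1.]
move [ 0.0591  0.0057 -0.0001] [ 0.   -0.01 -0.08]
```

```bash
echo '[[0.12, 0, 0, 0, 0, 0], [0.36, 0.04, 0, 0, 0, 0], [0.68, 0.08, 0, 0, 0, 0], [1.04, 0.12, 0, 0, 0, 0], [1.4, 0.16, 0, 0, 0, 0], [1.76, 0.2, 0, 0, 0, 0], [2.04, 0.2, 0, 0, 0, 0], [2.24, 0.24, 0, 0, 0, 0], [2.36, 0.24, 0, 0, 0, 0], [2.36, 0.24, 0, 0, 0, 0], [2.36, 0.24, 0, 0, 0, 0]]' > next.json && python3 drive.py next.json
python3 - <<'E' 2>/dev/null
from h import *
to([.5876,-.2206,.0842],-86.0)
ims=[]
for n in("scene","side"):
    c=r.capture(n);W=pts(c);z=W[...,2];d=np.linalg.norm(W[...,:2]-[.5876,-.2206],axis=-1)
    for a,lo,hi in(("bridge",.214,.228),("feet",.160,.172)):
        B=W[(d<.08)&(z>lo)&(z<hi)];print(n,a,len(B),cv2.minAreaRect(B[:,:2].astype(np.float32)),np.median(B[:,2]))
    k=(d<.04)&(c["frame"].max(-1)<75)&(z>.16)&(z<.21)
    K=W[k];print("knob",len(K),K.mean(0),np.percentile(K[:,2],[2,98]))
    v,u=np.argwhere(k).mean(0).astype(int)
    ims.append(cv2.resize(c["frame"][v-55:v+55,u-60:u+60,::-1],(400,367),interpolation=cv2.INTER_CUBIC))
cv2.imwrite("pics/over.png",np.hstack(ims))
E
```

```text
time_s: 13.02
tcp_pos: [0.5872, -0.2196, 0.2399]
eef_rot: [180.0, 0.0, -86.1]
contact_force: [0.2, 0.9, -2.5]
gripper_width: 0.0238
gripper_force: 40.0
tcp [ 0.5872 -0.2196  0.2399] [ 1.800e+02  1.000e-02 -8.607e+01] F [ 0.2  0.9 -2.5] w 0.0238 joints [ -3.  16.  -5.  -0. -70.   7.]
move [ 0.001  -0.0003  0.1557] [ 0.    0.01 -0.07]
scene bridge 433 ((0.587598979473114, -0.2188800424337387), (0.024606723338365555, 0.0996316596865654), 3.874208688735962) 0.22221947926382757
scene feet 788 ((0.5875051021575928, -0.21909470856189728), (0.07195060700178146, 0.09931693226099014), 3.5180857181549072) 0.16561336788114783
knob 636 [ 0.60186247 -0.22642983  0.18094625] [0.16562456 0.19956222]
side bridge 453 ((0.5877919793128967, -0.21950632333755493), (0.025011492893099785, 0.09867163747549057), 3.4958841800689697) 0.2233910931768917
side feet 762 ((0.5878204107284546, -0.21882972121238708), (0.07083875685930252, 0.0997878834605217), 4.119410037994385) 0.16597621885190936
knob 608 [ 0.5718495  -0.23038032  0.18192842] [0.16832122 0.20020509]
```

View pics/over.png

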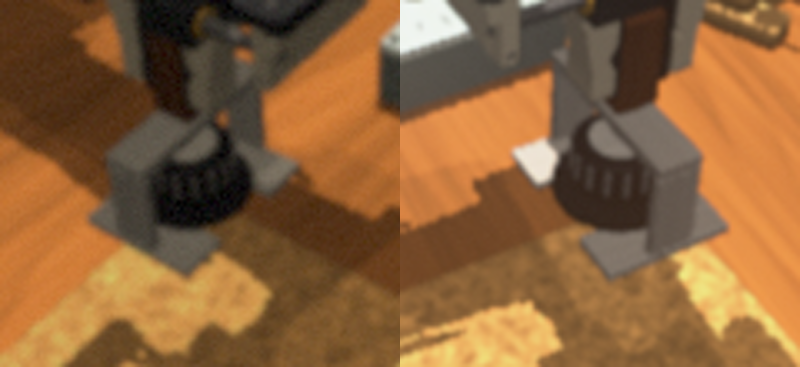

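Left and right crops (knob at about (200,180) and (600,180)) show it riding level on both feet over the mat. Lowering.

Scaled: 0.148 m is 5.92, 0.145 m is 5.8.

```bash
echo '[[0, 0, 0.16, 0, 0, 0], [0.04, 0, 0.48, 0, 0, 0], [0.04, 0, 0.96, 0, 0, 0], [0.04, 0, 1.6, 0, 0, 0], [0.04, 0, 2.32, 0, 0, 0], [0.04, 0, 3.08, 0, 0, 0], [0.04, 0, 3.84, 0, 0, 0], [0.04, 0, 4.52, 0, 0, 0], [0.04, 0, 5.08, 0, 0, 0], [0.04, 0, 5.52, 0, 0, 0], [0.04, 0, 5.8, 0, 0, 0], [0.04, 0, 5.92, 0, 0, 0]]' > next.json && python3 drive.py next.json
echo '[[0, 0, 0.04, 0, 0, 0], [0, 0, 0.08, 0, 0, 0], [0, 0, 0.12, 0, 0, 0], [0, 0, 0.16, 0, 0, 0], [0, 0, 0.2, 0, 0, 0], [0, 0, 0.2, 0, 0, 0]]' > next.json && python3 drive.py next.json
python3 -c "
from h import *
to([.5876,-.2206,.0842],-86.0)"
```

```text
time_s: 14.12
tcp_pos: [0.5866, -0.2204, 0.0903]
eef_rot: [179.9, 0.0, -86.1]
contact_force: [0.1, 0.4, -2.9]
gripper_width: 0.0238
gripper_force: 40.0
time_s: 14.62
tcp_pos: [0.5874, -0.2206, 0.0871]
eef_rot: [-180.0, -0.0, -86.1]
contact_force: [-1.8, 0.4, -2.4]
gripper_width: 0.0236
gripper_force: 40.0
tcp [ 0.5874 -0.2206  0.0871] [-179.98   -0.    -86.05] F [-1.8  0.4 -2.4] w 0.0236 joints [ -3.  23. -16.  -0. -52.   7.]
move [ 0.     -0.0002  0.0029] [-0.02 -0.   -0.05]
```

```bash
echo '[[0, 0, 0.04, 0, 0, 0], [0, 0, 0.06, 0, 0, 0], [0, 0, 0.08, 0, 0, 0], [0, 0, 0.1, 0, 0, 0], [0, 0, 0.1, 0, 0, 0], [0, 0, 0.1, 0, 0, 0]]' > next.json && python3 drive.py next.json
python3 -c "
from h import *
to([.5876,-.2206,.0842],-86.0)"
```

```text
time_s: 15.12
tcp_pos: [0.5873, -0.2206, 0.0844]
eef_rot: [180.0, 0.0, -86.0]
contact_force: [0.1, -0.6, -2.8]
gripper_width: 0.0239
gripper_force: 40.0
tcp [ 0.5873 -0.2206  0.0844] [180.     0.   -86.05] F [ 0.1 -0.6 -2.8] w 0.0239 joints [ -3.  23. -16.   0. -51.   7.]
move [ 0.     -0.0003  0.0002] [ 0.    0.   -0.05]
```

Still carrying the weight; a little further until the force turns.

Scaled: 0.001 m is 0.04, 0.0005 m is 0.02.

```bash
echo '[[0, 0, 0.02, 0, 0, 0], [0, 0, 0.04, 0, 0, 0], [0, 0, 0.04, 0, 0, 0]]' > next.json && python3 drive.py next.json; echo '[[0, 0, 0.02, 0, 0, 0], [0, 0, 0.04, 0, 0, 0], [0, 0, 0.04, 0, 0, 0]]' > next.json && python3 drive.py next.json
```

```text
time_s: 15.37
tcp_pos: [0.5875, -0.2206, 0.0841]
eef_rot: [-180.0, -0.0, -86.0]
contact_force: [-2.1, 1.2, 3.7]
gripper_width: 0.0234
gripper_force: 40.0
time_s: 15.62
tcp_pos: [0.5876, -0.2206, 0.0841]
eef_rot: [-180.0, -0.0, -86.0]
contact_force: [-3.2, 4.1, 11.0]
gripper_width: 0.0237
gripper_force: 40.0
```

Scaled: -0.001 m is -0.04.

```bash
echo '[[0, 0, -0.04, 0, 0, 0], [0, 0, -0.04, 0, 0, 0]]' > next.json && python3 drive.py next.json; echo '[[0, 0, 0, 0, 0, 0], [0, 0, 0, 0, 0, 0], [0, 0, 0, 0, 0, 0], [0, 0, 0, 0, 0, 0], [0, 0, 0, 0, 0, 0], [0, 0, 0, 0, 0, 0], [0, 0, 0, 0, 0, 0], [0, 0, 0, 0, 0, 0]]' > next.json && python3 drive.py next.json 0.07; echo '[[0, 0, -0.2, 0, 0, 0], [0, 0, -0.8, 0, 0, 0], [0, 0, -1.8, 0, 0, 0], [0, 0, -3, 0, 0, 0], [0, 0, -4.4, 0, 0, 0], [0, 0, -5.8, 0, 0, 0], [0, 0, -6.4, 0, 0, 0], [0, 0, -6.4, 0, 0, 0], [0, 0, -6.4, 0, 0, 0]]' > next.json && python3 drive.py next.json
python3 - <<'E' 2>/dev/null
from h import *
ims=[]
for n in("scene","side"):
    c=r.capture(n);W=pts(c);z=W[...,2];d=np.linalg.norm(W[...,:2]-[.5876,-.2206],axis=-1)
    for a,lo,hi in(("handle",.118,.13),("bridge",.061,.073),("feet",.0075,.0125)):
        B=W[(d<.065)&(z>lo)&(z<hi)&(c["frame"][...,2]>(0 if a!="feet" else 110))];print(n,a,len(B),cv2.minAreaRect(B[:,:2].astype(np.float32)),np.median(B[:,2]))
    p=np.linalg.norm(W[...,:2]-[.592,.249],axis=-1);print("ptr top z",np.percentile(z[(p<.025)&(z>.07)],[2,98]))
    ims.append(cv2.resize(c["frame"][80:340,120:400,::-1],(400,371),interpolation=cv2.INTER_CUBIC))
cv2.imwrite("pics/end.png",np.hstack(ims))
E
```

```text
time_s: 15.78
tcp_pos: [0.5875, -0.2206, 0.0841]
eef_rot: [-180.0, -0.0, -86.0]
contact_force: [-2.6, 2.0, 4.8]
gripper_width: 0.0234
gripper_force: 40.0
time_s: 16.45
tcp_pos: [0.5873, -0.2206, 0.0834]
eef_rot: [180.0, -0.0, -86.0]
contact_force: [0.5, -0.3, 0.2]
gripper_width: 0.0683
gripper_force: 0.0
time_s: 17.2
tcp_pos: [0.5877, -0.2206, 0.2452]
eef_rot: [-179.8, -0.0, -86.1]
contact_force: [-0.4, -0.1, 0.0]
gripper_width: 0.07
gripper_force: 0.0
scene handle 137 ((0.5874180197715759, -0.22123104333877563), (0.025505712255835533, 0.023554738610982895), 7.125123023986816) 0.12343636860865426
scene bridge 403 ((0.5881272554397583, -0.22071132063865662), (0.024306120350956917, 0.09791631251573563), 4.205166339874268) 0.06696709121857591
scene feet 0 ((0.0, 0.0), (0.0, 0.0), 0.0) nan
ptr top z [0.07875527 0.11002927]
side handle 161 ((0.5877430438995361, -0.21992862224578857), (0.024196404963731766, 0.023726936429739), 4.003056049346924) 0.12457740021683028
side bridge 432 ((0.5875824093818665, -0.21984204649925232), (0.024034753441810608, 0.09925468266010284), 4.261420726776123) 0.06773727692987386
side feet 134 ((0.5629791617393494, -0.21224533021450043), (0.08414439857006073, 0.02567664161324501), 88.37256622314453) 0.010054144890029482
ptr top z [0.08008    0.11090134]
```

View pics/end.png

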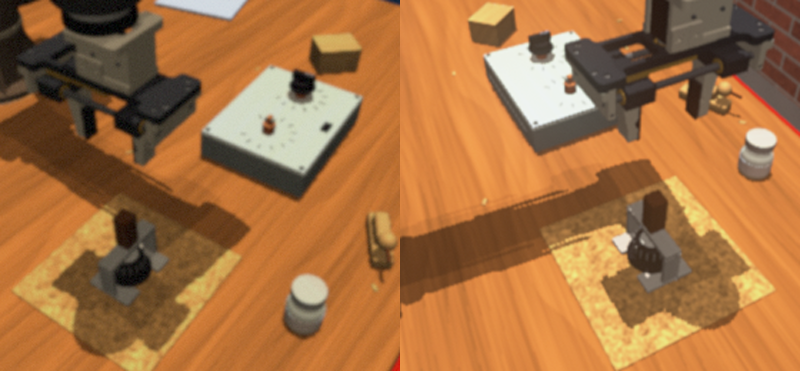

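The final views show the puller standing in the middle of the mat, at about (125,265) and (655,245), with the knob on its feet. The bare shaft shows on the box, the pointer knob is still seated, and the gripper is clear.

```bash
python3 -c "
from plant import r
print(r.close_job())"
```

```text
the job is handed in; nothing more can be done
None
```

The wide knob came off with a level, straight-up pull and rides on the puller's feet in the middle of the mat; the pointer knob is still seated, and I handed the job in at about 17 s (no verdict came back).

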